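# Make up the jam caddy: three red jars and the scraper

## Task

Make up the serving caddy: its tray should end up with exactly three red-lidded jam jars standing in it, counting any red one that is already there, and the scraper should be slid head first and fully home into the slot of the caddy's block. Set the jars down gently and keep them upright; the spare red jars stay standing on the wooden board. Leave the yellow-lidded jars where they are, even one in the tray, and do not disturb anything else on the counter.

Things in the scene. Friction and masses are not known exactly. Their poses are not given: they have to be found in the camera images.
- caddy: fixed wooden caddy: pale tray, dark slotted block on its +y side. Origin under the tray's centre on the counter, x along the tray. Tray inside 220 (x) x 160 (y) mm, floor 6 mm and rim 16 mm above the counter, rim 6 mm thick. Block 100 (x) x 110 (y) x 56 mm tall, centred 65 mm in +x, 141 mm in +y from the origin; in its -x face one level letterbox slot, seen through the clear top
- tray_center (a point): centre of the tray's inner floor, axes as the caddy
- slot_mouth (a point): centre of the slot's opening in the block's front face, 38 mm above the counter; slot 58 mm wide (y), 16 mm high (z), running 75 mm deep along +x, counter free in front of it
- slot_end (a point): centre of the slot's back wall, 75 mm in +x from slot_mouth, axes as the caddy
- jar_board: flat wooden board, fixed, 245 (x) x 150 (y) x 6 mm, on which the jars stand about 80 mm apart along its x and 72 mm along its y; origin at the centre of its underside
- drip_rest: fixed white ceramic trough, open above and at its +x end: two walls 130 mm long, 40 mm tall, 10 mm thick, 32 mm apart. The scraper's handle lies between them on the counter, too deep and close to be grasped there. Origin at the centre of its underside, x to the open end
- scraper: silicone-tipped scraper lying flat, 70 g: teal head 75 mm long (x 0 to 75), 48 wide, 10 thick; pale wooden handle 125 mm long (x -125 to 0), 20 wide, 20 thick; undersides flush. Origin on the underside where head and handle meet (near the balance point), x to the tip, z up. The head sticks out of the drip rest
- scraper_head (a point): middle of the scraper's head, 37.5 mm ahead of the origin, 5 mm above the underside
- scraper_tip (a point): middle of the head's front edge, 75 mm ahead of the origin, 5 mm above the underside
- scraper_grip (a point): point in the handle 45 mm behind the origin, 10 mm above the underside
- red1: closed mini jam jar, a plain upright cylinder 42 mm across and 46 mm tall, red lid and dark red filling; 90 g; origin at the centre of its underside, z up. At the start it stands on the jar board or, one of the seven, in the caddy tray
- red2: closed mini jam jar, a plain upright cylinder 42 mm across and 46 mm tall, red lid and dark red filling; 90 g; origin at the centre of its underside, z up. At the start it stands on the jar board or, one of the seven, in the caddy tray
- red3: closed mini jam jar, a plain upright cylinder 42 mm across and 46 mm tall, red lid and dark red filling; 90 g; origin at the centre of its underside, z up. At the start it stands on the jar board or, one of the seven, in the caddy tray
- red4: closed mini jam jar, a plain upright cylinder 42 mm across and 46 mm tall, red lid and dark red filling; 90 g; origin at the centre of its underside, z up. At the start it stands on the jar board or, one of the seven, in the caddy tray
- red5: closed mini jam jar, a plain upright cylinder 42 mm across and 46 mm tall, red lid and dark red filling; 90 g; origin at the centre of its underside, z up. At the start it stands on the jar board or, one of the seven, in the caddy tray
- yellow1: closed mini jam jar, a plain upright cylinder 42 mm across and 46 mm tall, yellow lid and amber filling; 90 g; origin at the centre of its underside, z up. At the start it stands on the jar board or, one of the seven, in the caddy tray
- yellow2: closed mini jam jar, a plain upright cylinder 42 mm across and 46 mm tall, yellow lid and amber filling; 90 g; origin at the centre of its underside, z up. At the start it stands on the jar board or, one of the seven, in the caddy tray
- kettle: white plastic kettle, 160 mm wide, 222 mm tall, lid button pressed in; a bystander, origin at its underside
- bowl: round glass bowl, 170 mm across, 75 mm tall; a bystander, origin at its underside
- spoon: stainless steel tablespoon, 190 mm long; a bystander, origin at its underside
- sugar_pot: lidded navy ceramic sugar pot, 94 mm across, 115 mm tall; a bystander, origin at its underside
- mug: white mug, 80 mm across, 95 mm tall; a bystander, origin at its underside
Things that resemble listed ones, but are neither listed nor needed, are in the scene too. What is shaped like the red4 but grey is not meant. What is shaped like the red3 but grey is not meant.

How it is judged:
At the end, for the whole second after the job is handed in: Exactly three of the five red-lidded jars stand upright (within 7 degrees) and still on the tray floor, the other two red ones stand upright and still on the jar board; the scraper rests in the slot, head first, its front edge within 10 mm of the slot's back wall, at rest (angle between each of red1, red2, red3, red4, red5's own z axis and vertical below 0.12 rad and linear speed of each of red1, red2, red3, red4, red5, scraper below 0.02 m/s and ((x of red1 in the frame of tray_center between -0.1 and 0.1 m and y of red1 in the frame of tray_center between -0.07 and 0.07 m and z of red1 in the frame of tray_center between -0.006 and 0.006 m) or (x of red1 in the frame of jar_board between -0.125 and 0.125 m and y of red1 in the frame of jar_board between -0.078 and 0.078 m and z of red1 in the frame of jar_board between 0 and 0.012 m)) and ((x of red2 in the frame of tray_center between -0.1 and 0.1 m and y of red2 in the frame of tray_center between -0.07 and 0.07 m and z of red2 in the frame of tray_center between -0.006 and 0.006 m) or (x of red2 in the frame of jar_board between -0.125 and 0.125 m and y of red2 in the frame of jar_board between -0.078 and 0.078 m and z of red2 in the frame of jar_board between 0 and 0.012 m)) and ((x of red3 in the frame of tray_center between -0.1 and 0.1 m and y of red3 in the frame of tray_center between -0.07 and 0.07 m and z of red3 in the frame of tray_center between -0.006 and 0.006 m) or (x of red3 in the frame of jar_board between -0.125 and 0.125 m and y of red3 in the frame of jar_board between -0.078 and 0.078 m and z of red3 in the frame of jar_board between 0 and 0.012 m)) and ((x of red4 in the frame of tray_center between -0.1 and 0.1 m and y of red4 in the frame of tray_center between -0.07 and 0.07 m and z of red4 in the frame of tray_center between -0.006 and 0.006 m) or (x of red4 in the frame of jar_board between -0.125 and 0.125 m and y of red4 in the frame of jar_board between -0.078 and 0.078 m and z of red4 in the frame of jar_board between 0 and 0.012 m)) and ((x of red5 in the frame of tray_center between -0.1 and 0.1 m and y of red5 in the frame of tray_center between -0.07 and 0.07 m and z of red5 in the frame of tray_center between -0.006 and 0.006 m) or (x of red5 in the frame of jar_board between -0.125 and 0.125 m and y of red5 in the frame of jar_board between -0.078 and 0.078 m and z of red5 in the frame of jar_board between 0 and 0.012 m)) and ((y of each of red1, red2, red3 in the frame of tray_center below 0.08 m and y of each of red4, red5 in the frame of tray_center above 0.08 m) or (y of each of red1, red2, red4 in the frame of tray_center below 0.08 m and y of each of red3, red5 in the frame of tray_center above 0.08 m) or (y of each of red1, red2, red5 in the frame of tray_center below 0.08 m and y of each of red3, red4 in the frame of tray_center above 0.08 m) or (y of each of red1, red3, red4 in the frame of tray_center below 0.08 m and y of each of red2, red5 in the frame of tray_center above 0.08 m) or (y of each of red1, red3, red5 in the frame of tray_center below 0.08 m and y of each of red2, red4 in the frame of tray_center above 0.08 m) or (y of each of red1, red4, red5 in the frame of tray_center below 0.08 m and y of each of red2, red3 in the frame of tray_center above 0.08 m) or (y of each of red1, red5 in the frame of tray_center above 0.08 m and y of each of red2, red3, red4 in the frame of tray_center below 0.08 m) or (y of each of red1, red4 in the frame of tray_center above 0.08 m and y of each of red2, red3, red5 in the frame of tray_center below 0.08 m) or (y of each of red1, red3 in the frame of tray_center above 0.08 m and y of each of red2, red4, red5 in the frame of tray_center below 0.08 m) or (y of each of red1, red2 in the frame of tray_center above 0.08 m and y of each of red3, red4, red5 in the frame of tray_center below 0.08 m)) and x of scraper_tip in the frame of slot_end between -0.01 and 0.004 m and y of scraper_tip in the frame of slot_end between -0.012 and 0.012 m and z of scraper_tip in the frame of slot_end between -0.01 and 0.01 m and angle between the x axis of scraper and the x axis of slot_end, either way round below 0.2 rad); the robot touches nothing.
It fails at once if a yellow-lidded jar is shifted by more than 2 cm (distance of any of yellow1, yellow2 from where it was at the start of the episode above 0.02 m).
It fails at once if a jar is tipped by more than 30 degrees (angle between any of red1, red2, red3, red4, red5, yellow1, yellow2's own z axis and vertical above 0.52 rad).
It fails at once if a jar is dropped (falls free by more than about 2 cm) ((linear speed of red1 above 0.65 m/s and contact force between the fingers and red1 below 0.05 N) or (linear speed of red2 above 0.65 m/s and contact force between the fingers and red2 below 0.05 N) or (linear speed of red3 above 0.65 m/s and contact force between the fingers and red3 below 0.05 N) or (linear speed of red4 above 0.65 m/s and contact force between the fingers and red4 below 0.05 N) or (linear speed of red5 above 0.65 m/s and contact force between the fingers and red5 below 0.05 N)).
It fails at once if kettle, bowl, spoon, sugar pot or mug is shifted by more than 3 cm (distance of any of kettle, bowl, spoon, sugar_pot, mug from where it was at the start of the episode above 0.03 m).
It also fails if it takes over 72 s, if anything falls off the work surface, if the arm or the gripper's body presses on something with over 40 N, if the wrist force passes 120 N, or if a joint passes its speed limit or range.

## Robot

A 6-joint arm with a two-finger parallel gripper is mounted at the origin on the work surface. World frame = base frame: x ahead of the robot, y to its left, z up, the work surface at z = 0. Lengths are in m, angles in rad, forces in N, time in s.
With the tool pointing down it reaches from about 0.25 to 0.85 m from the base axis. Payload 12.5 kg.
Tool frame: the origin (TCP) lies at the very end of the fingers, on their centre line; the grasp point (between the pads) lies 19 mm behind it; z points along the fingers, x is the direction in which the jaws open and shut, and the axes are right-handed (so a half turn about z gives the same grasp; the last joint's range is limited). The gripper opens to 93 mm and grips with 3 to 60 N. Pads are 15 mm wide; open, the fingers measure 128 mm over their backs; the gripper's body (75 mm by 188 mm) begins 65 mm behind the grasp point.
Start: joints at [-1.324, 0.351, 1.652, -0, 1.139, -0.085], TCP at [0.179, -0.52, 0.219] pointing down, gripper open.
Joint ranges: [-2.75, 2.75], [-0.79, 2.1], [0.01, 2.65], [-1.57, 4.71], [0.07, 3.14], [-2.87, 2.87]. Speed limits (rad/s): [2.22, 2.22, 2.79, 3.14, 3.14, 3.14].

## Interface

Orientations are given as [roll, pitch, yaw] about the fixed x, y, z axes, in that order (R = Rz(yaw) Ry(pitch) Rx(roll)).
In Python, from rig import arm, viewer gives the robot as it stands.
- The arm moves only by the shell command python3 -m crank 'ROWS'. ROWS is JSON, a list of rows, each a list of 3 entries, a list of its own where there are three numbers: the shift along the tool's x, y, z in cm, then the turn, a rotation vector about the tool's x, y, z in rad, then the finger opening in cm, from 0 to 9.3. In form: [[[x, y, z], [wx, wy, wz], hand], ...]. A call has 1 to 20 rows; each row shifts and turns the commanded pose from where the row before left it, along the tool's axes as they then stand; what a row does not reach is not made up. A row lasts 1/8 s, in which the tool goes at most 62.5 mm and 10.7 degrees, less where a joint would pass 70% of its speed; a pose out of reach is approached as far as the arm can. A call with a gripper value outside its range is refused whole. The fingers move at their own pace and stop on an object; the grip force is fixed at half the most. Time passes only in rows, so rows that do not move let the fingers close. It gives the time, the measured TCP pose, the force and the opening at its end, in the units of the state.
- arm.sense(): the state, without advancing time (a new reading comes with each control period).
- viewer.get_image(name): name is "scene" or "side" or "wrist"; returns a dict with "color" (400x640x3 uint8, red, green, blue), "fov_y" (degrees; the focal length in pixels is half the picture's height over the tangent of half this angle, whatever the lens; pixels are square), "cx", "cy" (the principal point, pixels), "R" (3x3) and "t" (3): a world point X has camera coordinates R X + t. Camera axes: x right, y down, z forward; pixel columns grow to the right and rows downward; lengths in m; the calibration is good to about 2 mm. A picture is of the moment at which its call begins. There is no depth.
- arm.finish_job(): hands the job in, once; it reports no verdict.
The state is a dict: "time_s": time; "q": joint angles; "qvel": joint speeds; "effort": joint torques, N m; "tool_pos": TCP position; "orientation": TCP orientation; "ft_force": force on the tool from outside, world axes, zero at the start; "torque": the same for the moment, N m; "grip_width": opening from 0.0 (shut) to 1.0 (fully open).
Only numpy, scipy, OpenCV 4.12 (cv2) and the standard library are available. Lean on these libraries where they do the work, as an engineer would, in place of code of your own. Each camera call takes 0.05 s, during which the arm holds its last target. There are 200 camera calls.

## Working session

There is one attempt and no reset: what is moved stays moved. The work goes in short steps, Python scripts to look and compute and a shell command to move; the robot and the scene stay as the last step left them, time stands still between calls to the robot, and variables do not carry over. Pictures are saved under pics/ and viewed, about 8 in all and at most 12, crops included, and the job is handed in when it is done.

```bash
mkdir -p pics; ls; python3 - <<'E'
from rig import arm, viewer
import cv2, json
s=arm.sense(); print({k:(s[k]) for k in ('time_s','tool_pos','orientation','grip_width','ft_force')})
for n in ('scene','side','wrist'):
    im=viewer.get_image(n); cv2.imwrite(f'pics/{n}0.png',im['color'][:,:,::-1]); print(n,im['fov_y'],im['cx'],im['cy'],im['R'],im['t'])
E
```

```text
pics
{'time_s': 0.0, 'tool_pos': array([ 0.17908522, -0.51967684,  0.21810852]), 'orientation': array([-3.14153139e+00,  1.13969071e-03, -1.23900526e+00]), 'grip_width': 0.9985059842513523, 'ft_force': array([ 0.07475982,  0.67660746, -0.56274143])}
scene 55.48406842731976 320.65435643892954 196.32114068191245 [[-8.66861309e-01  4.98548996e-01  6.07520508e-04]
 [ 4.03158571e-01  7.01715252e-01 -5.87417120e-01]
 [-2.93282522e-01 -5.08964246e-01 -8.09284102e-01]] [ 0.47066919 -0.2341379   1.28109574]
side 52.54492096028071 316.3807425052736 197.7729449634443 [[ 0.97265255 -0.23186582  0.01361111]
 [-0.14244012 -0.64175732 -0.75356377]
 [ 0.18346071  0.73101695 -0.65723389]] [-0.54099601  0.14373795  0.85140228]
wrist 60.521146386996975 319.67600685817814 197.6931693247689 [[ 3.25177318e-01 -9.45652755e-01 -7.60682626e-04]
 [-9.07306727e-01 -3.12217986e-01  2.81628182e-01]
 [-2.66559965e-01 -9.08889245e-02 -9.59523313e-01]] [-0.55002356 -0.03230962  0.39115348]
```

View pics/scene0.png

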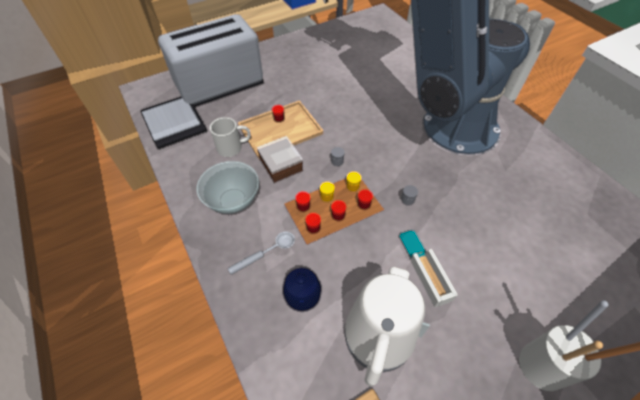

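View pics/side0.png

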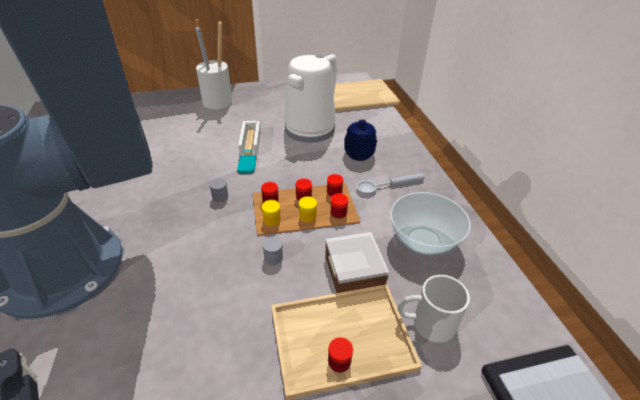

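Tray holds one red jar (side px 340,353); the board has four red and two yellow jars, so two red ones need moving. The grey stubs (scene px 337,156 and 409,195) are decoys. The teal head is at scene px (412,243), in the trough beside the kettle. Next I'll measure by triangulating colour blobs.

```bash
cat > h.py <<'E'
import cv2, numpy as np
from rig import arm, viewer
def grab(n,save=None):
    im=viewer.get_image(n)
    if save: cv2.imwrite(f'pics/{save}.png',im['color'][:,:,::-1])
    return im
def ray(im,p):
    f=200/np.tan(np.radians(im['fov_y'])/2); R=np.array(im['R']);t=np.array(im['t'])
    d=R.T@np.array([(p[0]-im['cx'])/f,(p[1]-im['cy'])/f,1.]); return -R.T@t,d/np.linalg.norm(d)
def plane(im,p,z):
    o,d=ray(im,p); return o+d*(z-o[2])/d[2]
def proj(im,X):
    f=200/np.tan(np.radians(im['fov_y'])/2); c=np.array(im['R'])@X+im['t']; return np.array([f*c[0]/c[2]+im['cx'],f*c[1]/c[2]+im['cy']])
def tri(a,p,b,q):
    o,d=ray(a,p);o2,d2=ray(b,q); s=np.linalg.lstsq(np.c_[d,-d2],o2-o,rcond=None)[0]
    return (o+s[0]*d+o2+s[1]*d2)/2, np.linalg.norm(o+s[0]*d-o2-s[1]*d2)
RNG=dict(red=[(0,190,140),(6,255,255)],yellow=[(22,190,150),(32,255,255)],teal=[(82,120,60),(100,255,255)])
def blobs(im,c,amin=25):
    h=cv2.cvtColor(im['color'],cv2.COLOR_RGB2HSV); m=cv2.inRange(h,*map(np.array,RNG[c]))
    n,l,st,ce=cv2.connectedComponentsWithStats(m)
    return [(ce[i],st[i],cv2.findContours((l==i).astype(np.uint8),0,2)[0][0]) for i in range(1,n) if st[i][4]>=amin]
E
python3 - <<'E'
from h import *
np.set_printoptions(precision=3,suppress=True)
a,b=grab('scene'),grab('side')
for c in RNG:
    A,B=blobs(a,c),blobs(b,c)
    for ca,sa,_ in A:
        for cb,sb,_ in B:
            X,e=tri(a,ca,b,cb)
            if e<.012 and -.02<X[2]<.08: print(c,ca,sa[2:],cb,sb[2:],X,round(e,4),'plane.05:',plane(a,ca,.047)[:2],plane(b,cb,.047)[:2])
for n,im,p,z in [('scene',a,[(239,125),(305,103),(322,127),(262,148)],.016),('side',b,[(273,305),(385,290),(416,375),(285,388)],.016),
  ('side board',b,[(253,190),(352,187),(357,226),(255,231)],.006),('scene board',a,[(286,206),(360,178),(382,208),(303,240)],.006)]:
    print(n,[plane(im,q,z)[:2] for q in p])
g=lambda im,r,s,k:cv2.resize(im['color'][r[1]:r[3],r[0]:r[2],::-1],None,fx=k,fy=k,interpolation=cv2.INTER_CUBIC)
p=g(b,(230,110,430,400),0,2); q=g(a,(180,90,470,330),0,1.35); w=np.zeros((580,800,3),np.uint8); w[:580,:400]=p;w[:q.shape[0],405:405+q.shape[1]]=q[:,:395]
cv2.imwrite('pics/crop1.png',w)
E
```

```text
red [277.628 109.846] [11  9 78] [340.312 349.152] [ 24  23 446] [ 0.516 -0.335  0.045] 0.001 plane.05: [ 0.516 -0.332] [ 0.516 -0.336]
red [364.788 195.891] [ 15  14 156] [269.122 187.468] [ 16  11 139] [0.463 0.105 0.047] 0.0003 plane.05: [0.463 0.106] [0.463 0.105]
red [302.741 198.347] [ 15  13 147] [338.83  200.063] [ 17  15 206] [0.616 0.026 0.045] 0.001 plane.05: [0.616 0.027] [0.615 0.024]
red [338.259 206.793] [ 15  15 174] [303.168 184.752] [ 16  13 161] [0.545 0.099 0.046] 0.001 plane.05: [0.545 0.1  ] [0.546 0.097]
red [312.817 219.656] [ 16  15 186] [334.662 180.236] [ 15  12 148] [0.626 0.1   0.045] 0.0015 plane.05: [0.625 0.102] [0.626 0.098]
yellow [353.473 178.534] [ 14  14 148] [269.57  209.416] [ 19  25 291] [0.453 0.034 0.041] 0.0003 plane.05: [0.456 0.038] [0.452 0.027]
yellow [326.873 188.861] [ 15  13 158] [306.408 206.017] [ 19  25 289] [0.538 0.028 0.04 ] 0.0002 plane.05: [0.541 0.032] [0.537 0.02 ]
teal [411.797 242.848] [ 25  26 394] [246.363 163.884] [ 19  18 284] [0.42  0.273 0.004] 0.0019 plane.05: [0.441 0.288] [0.419 0.213]
scene [array([ 0.647, -0.362]), array([ 0.405, -0.35 ]), array([ 0.413, -0.217]), array([ 0.625, -0.23 ])]
side [array([ 0.422, -0.205]), array([ 0.642, -0.22 ]), array([ 0.632, -0.392]), array([ 0.417, -0.364])]
side board [array([0.426, 0.153]), array([0.677, 0.11 ]), array([ 0.647, -0.029]), array([0.413, 0.007])]
scene board [array([0.657, 0.   ]), array([0.418, 0.02 ]), array([0.424, 0.142]), array([0.668, 0.122])]
```

View pics/crop1.png

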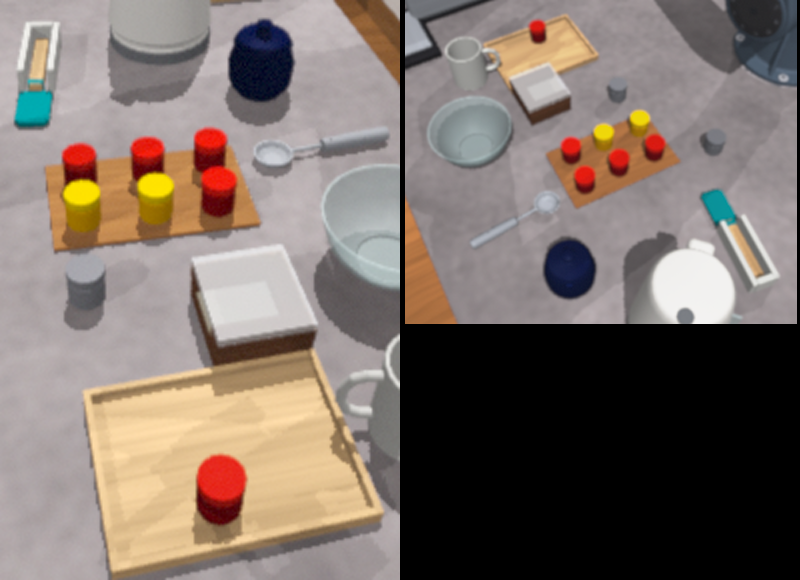

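The crop confirms it. Board reds are at about (0.463,0.105), (0.545,0.099), (0.626,0.100) and (0.616,0.026), with lid heights near 46 mm, which is plausible. Yellows are at (0.453,0.034) and (0.538,0.028), and the tray red is at (0.516,-0.335). Now I'll fit the caddy and trough and work out the wrist camera offset.

```bash
cat >> h.py <<'E'
from scipy.spatial.transform import Rotation as Ro
def fit2(L,W):  # local (n,2) -> world (n,2): yaw, origin
    L=np.array(L);W=np.array(W);l=L-L.mean(0);w=W-W.mean(0)
    a=np.arctan2((l[:,0]*w[:,1]-l[:,1]*w[:,0]).sum(),(l*w).sum()); R=np.array([[np.cos(a),-np.sin(a)],[np.sin(a),np.cos(a)]])
    o=W.mean(0)-R@L.mean(0); return a,o,np.linalg.norm(W-(L@R.T+o),axis=1)
def goto(xyz,yaw,s=None):
    "shift (tool axes now, cm) and turn about tool z to reach a tool-down pose"
    s=s or arm.sense(); R=Ro.from_euler('xyz',s['orientation']); T=Ro.from_euler('xyz',[np.pi,0,yaw])
    d=R.inv().apply(np.array(xyz)-s['tool_pos'])*100; r=(R.inv()*T).as_rotvec()
    print('pos',s['tool_pos'].round(4),'rpy',s['orientation'].round(3),'t',s['time_s'],'w',round(s['grip_width']*9.3,2),'-> shift cm',d.round(2),'rot',r.round(3))
E
python3 - <<'E'
from h import *
np.set_printoptions(precision=4,suppress=True)
b=grab('side'); a=grab('scene'); w=grab('wrist')
c=lambda x,y:(x/2+230,y/2+110)
T=[plane(b,c(*p),.016)[:2] for p in [(84,393),(313,354),(381,514),(113,577)]]
B=[plane(b,c(*p),.056)[:2] for p in [(192,255),(276,248),(316,318),(213,342)]]
k=lambda x,y:((x-405)/1.35+180,y/1.35+90)
B2=[plane(a,k(*p),.056)[:2] for p in [(538,110),(513,84),(545,66),(570,96)]]
print(np.array(T),np.array(B),np.array(B2))
LT=[(-.116,.086),(.116,.086),(.116,-.086),(-.116,-.086)];LB=[(.015,.196),(.115,.196),(.115,.086),(.015,.086)]
print(fit2(LT,T),fit2(LB,B),fit2(LT+LB,T+B))
ct=max(blobs(a,'teal'),key=lambda x:x[1][4]); print('teal rect scene',[plane(a,p,.01)[:2] for p in cv2.boxPoints(cv2.minAreaRect(ct[2]))])
ct=max(blobs(b,'teal'),key=lambda x:x[1][4]); print('teal rect side',[plane(b,p,.01)[:2] for p in cv2.boxPoints(cv2.minAreaRect(ct[2]))])
print('rest scene',[plane(a,k(*p),.04)[:2] for p in [(722,222),(735,214),(778,275),(757,288)]])
print('rest side',[plane(b,c(*p),.04)[:2] for p in [(26,22),(60,22)]])
s=arm.sense();R=Ro.from_euler('xyz',s['orientation'])
C=-w['R'].T@w['t'];print('cam in tool',R.inv().apply(C-s['tool_pos']),'axis',R.inv().apply(w['R'][2]))
goto([.46,-.16,.30],-1.571)
E
```

```text
[[ 0.4201 -0.2082]
 [ 0.6478 -0.2142]
 [ 0.645  -0.381 ]
 [ 0.4168 -0.3807]] [[ 0.5537 -0.0941]
 [ 0.6429 -0.1038]
 [ 0.6503 -0.2016]
 [ 0.545  -0.2071]] [[ 0.6337 -0.0853]
 [ 0.6487 -0.1801]
 [ 0.5624 -0.1943]
 [ 0.5559 -0.0862]]
(np.float64(-0.015324096887964836), array([ 0.5324, -0.296 ]), array([0.0023, 0.0031, 0.0035, 0.0017])) (np.float64(-0.013004495129907789), array([ 0.5311, -0.2918]), array([0.0053, 0.0087, 0.0065, 0.0025])) (np.float64(-0.008181008983545332), array([ 0.5321, -0.2941]), array([0.0035, 0.0053, 0.0024, 0.0021, 0.0064, 0.0076, 0.0078, 0.003 ]))
teal rect scene [array([0.4385, 0.2368]), array([0.391 , 0.2367]), array([0.4084, 0.3175]), array([0.4536, 0.3166])]
teal rect side [array([0.3996, 0.3121]), array([0.4492, 0.3013]), array([0.4396, 0.2225]), array([0.3926, 0.2328])]
rest scene [array([0.4517, 0.3158]), array([0.42  , 0.3147]), array([0.4312, 0.4461]), array([0.4783, 0.4459])]
rest side [array([0.4326, 0.4438]), array([0.4829, 0.4331])]
cam in tool [ 0.0005 -0.0788 -0.1658] axis [-0.      0.2817  0.9595]
pos [ 0.1792 -0.5199  0.2186] rpy [-3.142  0.    -1.239] t 0.4 w 9.26 -> shift cm [-24.88 -38.28  -8.14] rot [0.    0.    0.332]
```

```bash
python3 -m crank '[[[-2.4,-4.7,-0.3],[0,0,0],6.2],[[-2.4,-4.7,-0.3],[0,0,0],6.2],[[-2.4,-4.7,-0.3],[0,0,0],6.2],[[-2.4,-4.7,-0.3],[0,0,0],6.2],[[-2.4,-4.7,-0.3],[0,0,0],6.2],[[-2.4,-4.7,-0.3],[0,0,0],6.2],[[-2.4,-4.7,-0.3],[0,0,0],6.2],[[-2.4,-4.7,-0.3],[0,0,0],6.2],[[-2.4,-4.7,-0.3],[0,0,0],6.2],[[-2.4,-4.7,-0.3],[0,0,0],6.2],[[0,0,0],[0,0,-0.177],6.2],[[0,0,0],[0,0,-0.177],6.2],[[0,0,0],[0,0,-0.177],6.2],[[0,0,0],[0,0,-0.177],6.2],[[0,0,0],[0,0,-0.177],6.2],[[0,0,0],[0,0,-0.177],6.2],[[0,0,0],[0,0,-0.177],6.2],[[0,0,0],[0,0,0],6.2]]'
python3 - <<'E'
from h import *
grab('wrist','w1'); goto([.463,.105,.15],0)
E
```

```text
time_s: 2.65
tool_pos: [0.5453, -0.14, 0.2486]
orientation: [-3.142, 0.0, -0.001]
ft_force: [-0.2, 0.3, -0.3]
grip_width: 0.67
pos [ 0.5454 -0.14    0.2486] rpy [-3.142  0.    -0.004] t 2.7 w 6.22 -> shift cm [ -8.33 -24.46   9.86] rot [-0.     0.    -0.004]
```

View pics/w1.png

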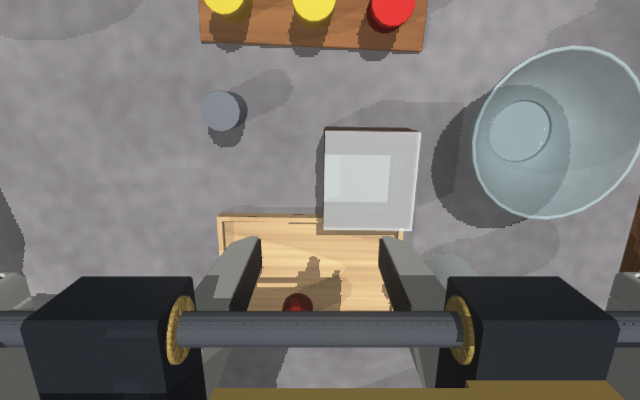

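The block's top corners are at px (325,130), (420,131), (413,231) and (322,230). The slot shows through the clear top at px 325–391 × 154–203. A grey decoy stands at px (221,110), and the tray's left rim corner is at px (218,214).

```bash
python3 - <<'E'
from h import *
np.set_printoptions(precision=4,suppress=True)
w=grab('wrist')
B=[plane(w,p,.056)[:2] for p in [(325,130),(420,131),(413,231),(322,230)]]
LB=[(.015,.196),(.115,.196),(.115,.086),(.015,.086)]
a,o,e=fit2(LB,B); print(np.array(B),a,o,e)
S=[plane(w,p,.030)[:2] for p in [(325,154),(391,154),(390,203),(323,203)]]
LS=[(.015,.170),(.09,.170),(.09,.112),(.015,.112)]
print(np.array(S),fit2(LS,S)); print('tray corner',plane(w,(218,214),.016), 'grey',plane(w,(221,108),.046))
g=cv2.cvtColor(w['color'],cv2.COLOR_RGB2GRAY)
print(g[178,316:424]);print(g[122:240,350])
E
```

```text
[[ 0.5516 -0.0946]
 [ 0.6496 -0.0961]
 [ 0.6504 -0.2068]
 [ 0.5482 -0.2051]] -0.013586633148523243 [ 0.533  -0.2907] [0.001  0.0011 0.0013 0.001 ]
[[ 0.552  -0.1236]
 [ 0.6264 -0.124 ]
 [ 0.6284 -0.1818]
 [ 0.5496 -0.1815]] (np.float64(-0.004295597993405512), array([ 0.536 , -0.2935]), array([0.0003, 0.0003, 0.0019, 0.0018]))
tray corner [ 0.4208 -0.1993  0.016 ] grey [ 0.4436 -0.0725  0.046 ]
[104  91  92  92  93  94  94  83 181 207 209 210 210 210 210 210 210 210
 209 210 210 209 210 205 203 203 203 203 203 203 203 203 203 203 203 203
 202 203 203 204 205 204 204 204 204 204 203 204 205 204 204 204 205 204
 204 204 204 204 204 205 205 205 205 205 204 204 205 204 205 204 205 205
 204 184 178 181 183 183 183 182 183 182 183 184 183 182 181 182 182 181
 181 182 182 182 181 182 182 183 197 209 208 146 128 127 128 127 128 128]
[139 141 141 142 124  75  59  60  99 175 184 182 181 181 181 181 182 180
 180 180 181 180 180 181 181 180 181 180 181 181 181 181 190 201 203 203
 204 203 203 203 203 204 204 204 203 204 204 204 204 204 203 204 203 203
 203 202 203 204 202 203 203 203 202 203 203 203 203 203 203 203 204 203
 203 203 203 203 203 203 204 198 182 179 179 179 181 182 183 183 182 181
 181 181 180 180 181 180 180 180 181 179 181 181 180 183 183 197 203 207
 141 117 119 115 113 174 189 192 192 189]
```

Slot mouth is about (0.551,-0.152), yaw about -0.01, and the tray centre is about (0.534,-0.292). The block-edge and slot fits agree to 3 mm. Picking up jar 1.

```bash
python3 -m crank '[[[-1.66,-4.9,2],[0,0,0],6.2],[[-1.66,-4.9,2],[0,0,0],6.2],[[-1.66,-4.9,2],[0,0,0],6.2],[[-1.66,-4.9,2],[0,0,0],6.2],[[-1.66,-4.9,2],[0,0,0],6.2],[[0,0,0],[0,0,0],6.2],[[0,0,4],[0,0,0],6.2],[[0,0,4],[0,0,0],6.2],[[0,0,3],[0,0,0],6.2],[[0,0,2.2],[0,0,0],6.2],[[0,0,0],[0,0,0],6.2],[[0,0,0],[0,0,0],3.5],[[0,0,0],[0,0,0],3.5],[[0,0,0],[0,0,0],3.5],[[0,0,0],[0,0,0],3.5],[[0,0,0],[0,0,0],3.5],[[0,0,0],[0,0,0],3.5]]'
python3 -c "
from h import *
goto([.463,-.285,.12],0)"
```

```text
time_s: 4.88
tool_pos: [0.4629, 0.105, 0.0175]
orientation: [-3.142, -0.001, -0.0]
ft_force: [-0.9, -0.7, 7.8]
grip_width: 0.45
pos [0.4629 0.105  0.0175] rpy [-3.142e+00 -1.000e-03 -0.000e+00] t 4.875 w 4.18 -> shift cm [ 2.000e-02  3.900e+01 -1.025e+01] rot [-0.    -0.001 -0.   ]
```

```bash
python3 -m crank '[[[0,0,-1],[0,0,0],3.5],[[0,0,-3],[0,0,0],3.5],[[0,0,-3],[0,0,0],3.5],[[0,0,-3],[0,0,0],3.5],[[0,2,0],[0,0,0],3.5],[[0,4,0],[0,0,0],3.5],[[0,4,0],[0,0,0],3.5],[[0,4,0],[0,0,0],3.5],[[0,4,0],[0,0,0],3.5],[[0,4,0],[0,0,0],3.5],[[0,4,0],[0,0,0],3.5],[[0,4,0],[0,0,0],3.5],[[0,4,0],[0,0,0],3.5],[[0,3,0],[0,0,0],3.5],[[0,2,0],[0,0,0],3.5],[[0,0,0],[0,0,0],3.5]]'
python3 -c "
from h import *
grab('side','s1')
goto([.463,-.285,.018],0)"
```

```text
time_s: 6.88
tool_pos: [0.4623, -0.2856, 0.1168]
orientation: [3.142, -0.0, -0.001]
ft_force: [-0.6, 0.6, -1.3]
grip_width: 0.446
pos [ 0.4622 -0.2847  0.1167] rpy [-3.141  0.    -0.   ] t 6.925 w 4.15 -> shift cm [0.08 0.04 9.87] rot [-0.  0. -0.]
```

View pics/s1.png

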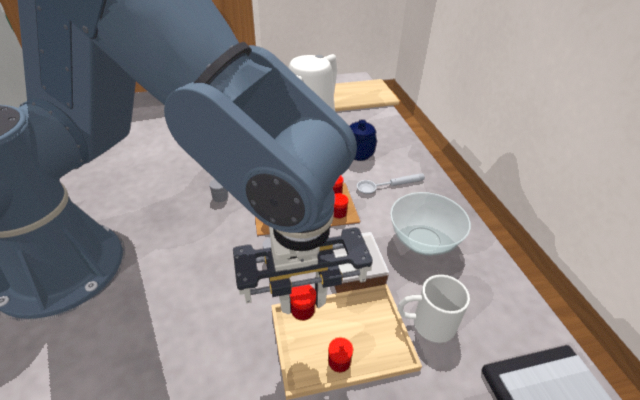

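Jar 1 is held upright over the tray (px 303,300) and the tray red stands clear of it (px 340,353). I'll shift 1.5 cm in +x to clear the rim, lower gently and release.

```bash
python3 -m crank '[[[1.5,0,0],[0,0,0],3.5],[[0,0,2],[0,0,0],3.5],[[0,0,3],[0,0,0],3.5],[[0,0,2.5],[0,0,0],3.5],[[0,0,1],[0,0,0],3.5],[[0,0,0.8],[0,0,0],3.5],[[0,0,0.5],[0,0,0],3.5],[[0,0,0],[0,0,0],3.5],[[0,0,0],[0,0,0],4.6],[[0,0,0],[0,0,0],5.6],[[0,0,0],[0,0,0],5.6],[[0,0,0],[0,0,0],5.6]]'
python3 -c "
from h import *
goto([.545,.1,.12],0)"
```

```text
time_s: 8.43
tool_pos: [0.4774, -0.285, 0.0188]
orientation: [3.141, -0.0, -0.0]
ft_force: [-0.0, 0.7, 0.6]
grip_width: 0.6
pos [ 0.4774 -0.285   0.0188] rpy [ 3.141 -0.    -0.   ] t 8.425 w 5.58 -> shift cm [  6.76 -38.5  -10.13] rot [ 0. -0. -0.]
```

```bash
python3 -m crank '[[[0,0,-1],[0,0,0],5.6],[[0,0,-4],[0,0,0],5.6],[[0,0,-5.1],[0,0,0],6],[[0.84,-4.8,0],[0,0,0],6],[[0.84,-4.8,0],[0,0,0],6],[[0.84,-4.8,0],[0,0,0],6],[[0.84,-4.8,0],[0,0,0],6],[[0.84,-4.8,0],[0,0,0],6],[[0.84,-4.8,0],[0,0,0],6],[[0.86,-4.8,0],[0,0,0],6],[[0.86,-4.9,0],[0,0,0],6],[[0,0,0],[0,0,0],6]]'
python3 -c "
from h import *
goto([.545,.1,.0175],0)
w=grab('wrist')
for c,s,k in blobs(w,'red')+blobs(w,'yellow'): print(c.round(),s[2:],plane(w,c,.052).round(3))"
```

```text
time_s: 9.93
tool_pos: [0.5452, 0.1027, 0.1203]
orientation: [-3.141, -0.001, 0.004]
ft_force: [-0.2, 0.0, 0.7]
grip_width: 0.642
pos [0.5452 0.1027 0.1203] rpy [-3.141e+00 -1.000e-03  4.000e-03] t 9.925 w 5.97 -> shift cm [-0.03  0.27 10.28] rot [-0.    -0.001  0.004]
[320. 212.] [  56   56 2445] [0.546 0.101 0.052]
[426. 215.] [  55   54 1871] [0.623 0.1   0.052]
[385. 305.] [ 7 12 55] [0.597 0.025 0.052]
```

Wrist view puts the lid at (0.546,0.101), directly below the gripper. Descending to grip it and lift.

```bash
python3 -m crank '[[[0,0.2,4],[0,0,0],6],[[0,0,4],[0,0,0],6],[[0,0,2.3],[0,0,0],6],[[0,0,0],[0,0,0],6],[[0,0,0],[0,0,0],3.5],[[0,0,0],[0,0,0],3.5],[[0,0,0],[0,0,0],3.5],[[0,0,0],[0,0,0],3.5],[[0,0,0],[0,0,0],3.5],[[0,0,0],[0,0,0],3.5],[[0,0,-1],[0,0,0],3.5],[[0,0,-3],[0,0,0],3.5],[[0,0,-3],[0,0,0],3.5],[[0,0,-3.2],[0,0,0],3.5],[[0,0,0],[0,0,0],3.5]]'
python3 -c "
from h import *
goto([.585,-.285,.118],0)"
```

```text
time_s: 11.85
tool_pos: [0.5462, 0.0983, 0.1212]
orientation: [-3.141, -0.005, 0.0]
ft_force: [0.3, -0.3, -1.9]
grip_width: 0.449
pos [0.5462 0.0983 0.1212] rpy [-3.141 -0.005  0.   ] t 11.85 w 4.18 -> shift cm [ 3.87 38.33  0.32] rot [-0.    -0.005  0.   ]
```

```bash
python3 -m crank '[[[0.2,2,0],[0,0,0],3.5],[[0.3,4,0],[0,0,0],3.5],[[0.3,4,0],[0,0,0],3.5],[[0.3,4,0],[0,0,0],3.5],[[0.3,4,0],[0,0,0],3.5],[[0.3,4,0],[0,0,0],3.5],[[0.3,4,0],[0,0,0],3.5],[[0.3,4,0],[0,0,0],3.5],[[0.3,4,0],[0,0,0],3.5],[[0.3,2.5,0],[0,0,0],3.5],[[0,1.8,0],[0,0,0],3.5],[[0,0,0],[0,0,0],3.5],[[0,0,2],[0,0,0],3.5],[[0,0,3],[0,0,0],3.5],[[0,0,2.5],[0,0,0],3.5],[[0,0,1],[0,0,0],3.5],[[0,0,0.8],[0,0,0],3.5],[[0,0,0.6],[0,0,0],3.5],[[0,0,0],[0,0,0],3.5]]'
python3 -c "
from h import *
goto([.575,-.285,.0185],0)
grab('side','s2')"
```

```text
time_s: 14.22
tool_pos: [0.574, -0.2849, 0.0197]
orientation: [3.142, -0.0, 0.0]
ft_force: [-0.5, 0.4, 0.0]
grip_width: 0.445
pos [ 0.574  -0.2849  0.0197] rpy [ 3.142 -0.     0.   ] t 14.225 w 4.14 -> shift cm [0.1  0.01 0.12] rot [ 0. -0.  0.]
```

```bash
python3 -m crank '[[[0,0,0.1],[0,0,0],3.5],[[0,0,0],[0,0,0],4.6],[[0,0,0],[0,0,0],5.6],[[0,0,0],[0,0,0],5.6],[[0,0,0],[0,0,0],5.6],[[0,0,-1],[0,0,0],5.6],[[0,0,-4],[0,0,0],5.6],[[0,0,-6],[0,0,0],5.6],[[0,0,-6],[0,0,0],6.6],[[-1.28,-4.7,-6],[0,0,0],6.6],[[-1.28,-4.7,0],[0,0,0],6.6],[[-1.28,-4.7,0],[0,0,0],6.6],[[-1.28,-4.7,0],[0,0,0],6.6],[[-1.28,-4.7,0],[0,0,0],6.6],[[-1.28,-4.7,0],[0,0,0],6.6],[[-1.28,-4.7,0],[0,0,0],6.6],[[-1.28,-4.7,0],[0,0,0],6.6],[[-1.28,-4.7,0],[0,0,0],6.6],[[-1.28,-4.7,0],[0,0,0],6.6],[[-1.28,-4.7,0],[0,0,0],6.6]]' && python3 -m crank '[[[-1.28,-4.7,0],[0,0,0],6.6],[[0,0,0],[0,0,0],6.6]]'
python3 -c "
from h import *
goto([.42,.28,.25],0)
w=grab('wrist','w2')
b=grab('side')
print('kettle',plane(b,(310,122),0),plane(b,(310,138),0))
for c,s,k in blobs(b,'red'): print(c.round(),plane(b,c,.047).round(3))
for c,s,k in blobs(w,'teal'):
  r=cv2.minAreaRect(k); print(c.round(),s,r,[plane(w,p,.01)[:2].round(4) for p in cv2.boxPoints(r)])
"
```

```text
time_s: 16.77
tool_pos: [0.435, 0.2245, 0.238]
orientation: [-3.141, -0.001, 0.0]
ft_force: [0.4, 0.1, 0.0]
grip_width: 0.712
time_s: 17.02
tool_pos: [0.4219, 0.2722, 0.2378]
orientation: [-3.141, -0.001, 0.004]
ft_force: [0.5, -0.1, 0.5]
grip_width: 0.71
pos [0.4219 0.2722 0.2378] rpy [-3.141e+00 -1.000e-03  4.000e-03] t 17.025 w 6.6 -> shift cm [-0.18 -0.78 -1.22] rot [-0.001 -0.001  0.004]
kettle [0.64511743 0.4617655  0.        ] [0.62429258 0.36957029 0.        ]
[335. 180.] [0.625 0.098 0.047]
[339. 200.] [0.615 0.024 0.047]
[364. 316.] [ 0.575 -0.285  0.047]
[311. 328.] [ 0.478 -0.287  0.047]
[340. 350.] [ 0.516 -0.337  0.047]
[326. 129.] [316 122  20  14 169] ((325.9393615722656, 128.63279724121094), (19.182044982910156, 9.276092529296875), 13.240518569946289) [array([0.4178, 0.3135]), array([0.4202, 0.3235]), array([0.4413, 0.3187]), array([0.439 , 0.3086])]
[318. 165.] [ 295  133   49   66 2413] ((318.25, 165.74998474121094), (40.39991760253906, 62.16880798339844), 11.309932708740234) [array([0.3901, 0.2414]), array([0.4053, 0.313 ]), array([0.4504, 0.3043]), array([0.4375, 0.2316])]
```

View pics/w2.png

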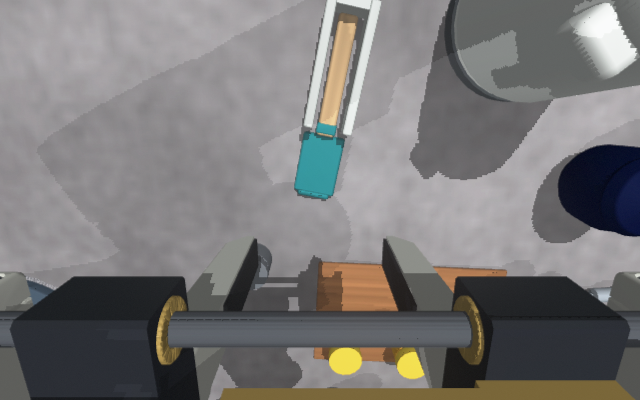

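The side view puts the placed jars at (0.575,-0.285) and (0.478,-0.287), upright next to the tray red, so there are three in the tray. In this picture the teal head spans px (295..344,133..199) and the kettle is well to the right. The scraper points at about -101°, with its tip at (0.414,0.237) and origin at about (0.428,0.309). I'll grip the head about 22 mm ahead of the origin.

```bash
python3 -m crank '[[[0.2,-1.5,0],[0,0,0.098],6.6],[[0,0,4],[0,0,0.098],6.6],[[0,0,6],[0,0,0],6.6],[[0,0,6],[0,0,0],6.6],[[0,0,0],[0,0,0],6.6]]'
python3 -c "
from h import *
goto([.4238,.2875,.003],-.192)
w=grab('wrist')
for c,s,k in blobs(w,'teal'):
  r=cv2.minAreaRect(k); print(c.round(),s,r,[plane(w,p,.01)[:2].round(4) for p in cv2.boxPoints(r)])
"
```

```text
time_s: 17.75
tool_pos: [0.4232, 0.2828, 0.0746]
orientation: [3.137, 0.006, -0.198]
ft_force: [0.8, 0.3, 0.4]
grip_width: 0.707
pos [0.4232 0.2828 0.0746] rpy [ 3.137  0.006 -0.198] t 17.75 w 6.57 -> shift cm [ 0.01 -0.5   7.15] rot [ 0.005  0.006 -0.005]
[319. 218.] [ 285  158   68  113 6514] ((318.5, 214.0), (112.0, 67.0), 90.0) [array([0.4078, 0.325 ]), array([0.4523, 0.3161]), array([0.4379, 0.2328]), array([0.3888, 0.2426])]
```

```bash
python3 -m crank '[[[0,-0.45,3],[0,0,0],6.6],[[0,0,2],[0,0,0],6.6],[[0,0,1.5],[0,0,0],6.6],[[0,0,0.6],[0,0,0],6.6],[[0,0,0],[0,0,0],6.6],[[0,0,0],[0,0,0],4],[[0,0,0],[0,0,0],4],[[0,0,0],[0,0,0],4],[[0,0,0],[0,0,0],4],[[0,0,0],[0,0,0],4],[[0,0,0],[0,0,0],4]]'
python3 -c "
from h import *
goto([.4238,.2875,.003],-.192)"
```

```text
time_s: 19.18
tool_pos: [0.4259, 0.2896, 0.0065]
orientation: [-3.141, -0.0, -0.196]
ft_force: [-1.1, -0.5, 6.6]
grip_width: 0.507
pos [0.4259 0.2896 0.0065] rpy [-3.141 -0.    -0.196] t 19.175 w 4.72 -> shift cm [-0.16  0.24  0.35] rot [-0.    -0.    -0.004]
```

```bash
python3 -m crank '[[[0,0,-0.5],[0,0,0],4],[[0,0,-1],[0,0,0],4],[[0,0,-1],[0,0,0],4],[[0,0,-1.5],[0,0,0],4],[[0,0,-1.5],[0,0,0],4],[[0,0,-1.5],[0,0,0],4],[[0,0,-1],[0,0,0],4],[[0,0,0],[0,0,0],4]]'
python3 -c "
from h import *
goto([.412,-.155,.1],1.561)
s=grab('side');w=grab('wrist')
A=cv2.resize(s['color'][80:230,170:370,::-1],None,fx=2,fy=2)
B=w['color'][:,:,::-1]
o=np.zeros((600,800,3),np.uint8);o[:300,:400]=A;o[300:600,:480]=cv2.resize(B,(480,300));cv2.imwrite('pics/lift.png',o)"
```

```text
time_s: 20.18
tool_pos: [0.426, 0.2896, 0.0869]
orientation: [-3.141, -0.001, -0.196]
ft_force: [0.0, 0.4, -1.0]
grip_width: 0.508
pos [0.426  0.2896 0.0869] rpy [-3.141e+00 -1.000e-03 -1.960e-01] t 20.175 w 4.73 -> shift cm [ 7.29 43.88 -1.34] rot [ 0.000e+00 -1.000e-03 -1.757e+00]
```

View pics/lift.png

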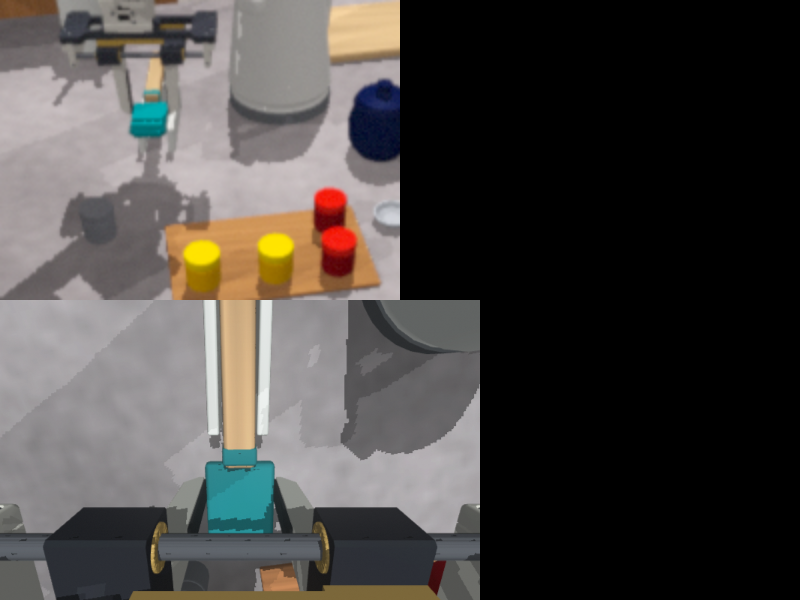

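Scraper is held level at the head (width 4.73 cm, weight about 1 N) and clear above the trough. Carrying it to the free counter in front of the slot and turning it.

```bash
python3 -m crank '[[[0,0,-2.5],[0,0,0],4],[[0,0,-2.5],[0,0,0],4],[[0.3,2,0],[0,0,0],4],[[0.7,4,0],[0,0,0],4],[[0.7,4,0],[0,0,0],4],[[0.7,4,0],[0,0,0],4],[[0.7,4,0],[0,0,0],4],[[0.7,4,0],[0,0,0],4],[[0.7,4,0],[0,0,0],4],[[0.7,4,0],[0,0,0],4],[[0.7,4,0],[0,0,0],4],[[0.7,4,0],[0,0,0],4],[[0.7,4,0],[0,0,0],4],[[0,1.9,0],[0,0,0],4],[[0,0,0],[0,0,0],4]]' && python3 -m crank '[[[0,0,0],[0,0,-0.12],4],[[0,0,0],[0,0,-0.15],4],[[0,0,0],[0,0,-0.15],4],[[0,0,0],[0,0,-0.15],4],[[0,0,0],[0,0,-0.15],4],[[0,0,0],[0,0,-0.15],4],[[0,0,0],[0,0,-0.15],4],[[0,0,0],[0,0,-0.15],4],[[0,0,0],[0,0,-0.15],4],[[0,0,0],[0,0,-0.15],4],[[0,0,0],[0,0,-0.15],4],[[0,0,0],[0,0,-0.137],4],[[0,0,0],[0,0,0],4]]'
python3 -c "
from h import *
goto([.412,-.155,.0075],1.561)"
```

```text
time_s: 22.15
tool_pos: [0.4103, -0.1562, 0.1349]
orientation: [-3.141, 0.002, -0.198]
ft_force: [-0.1, 0.6, -1.0]
grip_width: 0.51
time_s: 23.78
tool_pos: [0.4112, -0.1546, 0.1355]
orientation: [-3.141, -0.001, 1.561]
ft_force: [0.3, 0.4, -1.6]
grip_width: 0.51
pos [ 0.4112 -0.1546  0.1355] rpy [-3.141e+00 -1.000e-03  1.561e+00] t 23.775 w 4.75 -> shift cm [-0.05  0.1  12.8 ] rot [-0.001 -0.001 -0.   ]
```

```bash
python3 -m crank '[[[0,0,4],[0,0,0],4],[[0,0,4],[0,0,0],4],[[0,0,2.5],[0,0,0],4],[[0,0,1.2],[0,0,0],4],[[0,0,0.6],[0,0,0],4],[[0,0,0.4],[0,0,0],4],[[0,0,0],[0,0,0],4],[[0,0,0],[0,0,0],5.4],[[0,0,0],[0,0,0],6],[[0,0,0],[0,0,0],6],[[0,0,0],[0,0,0],6],[[0,0,-1],[0,0,0],6],[[0,0,-5],[0,0,0],6],[[0,0,-6],[0,0,0],6],[[0,0,-5],[0,0,0],6],[[0,0,0],[0,0,0],6]]'
python3 -c "
from h import *
goto([.345,-.155,.15],1.561)
w=grab('wrist','w3')
for c,s,k in blobs(w,'teal'):
  r=cv2.minAreaRect(k); print(c.round(),s,r,[plane(w,p,.01)[:2].round(4) for p in cv2.boxPoints(r)])
"
```

```text
time_s: 25.78
tool_pos: [0.4133, -0.1561, 0.1829]
orientation: [3.135, 0.003, 1.561]
ft_force: [-0.2, 0.3, -1.2]
grip_width: 0.642
pos [ 0.4133 -0.1561  0.1829] rpy [3.135e+00 3.000e-03 1.561e+00] t 25.775 w 5.97 -> shift cm [ 0.05 -6.85  3.25] rot [0.007 0.003 0.   ]
[321. 187.] [ 298  144   47   82 3294] ((321.0, 184.5), (81.0, 46.0), 90.0) [array([ 0.3807, -0.1781]), array([ 0.3812, -0.1328]), array([ 0.4665, -0.1319]), array([ 0.4661, -0.1805])]
```

View pics/w3.png

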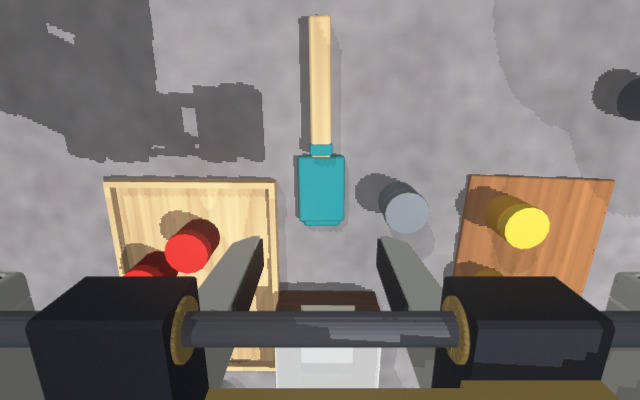

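The scraper lies flat and aligned with the slot: tip at px (321,222), i.e. (0.466,-0.156), handle at px (320,15..145). The red jars in the tray are undisturbed. Regrasping on the handle, 45 mm behind the origin.

```bash
python3 -m crank '[[[0,-2,3],[0,0,0],5],[[0,-2.8,4],[0,0,0],5],[[0,-2,3],[0,0,0],5],[[0,0,0],[0,0,0],5],[[0,0,4],[0,0,0],5],[[0,0,2.5],[0,0,0],5],[[0,0,1],[0,0,0],5],[[0,0,0.4],[0,0,0],5],[[0,0,0],[0,0,0],5],[[0,0,0],[0,0,0],1],[[0,0,0],[0,0,0],1],[[0,0,0],[0,0,0],1],[[0,0,0],[0,0,0],1],[[0,0,0],[0,0,0],1],[[0,0,0],[0,0,0],1],[[0,0,0],[0,0,0],1]]'
python3 -c "
from h import *
goto([.43,-.152,.036],1.561)"
```

```text
time_s: 27.82
tool_pos: [0.3439, -0.1547, 0.0003]
orientation: [3.141, 0.0, 1.561]
ft_force: [-0.7, 0.6, 4.8]
grip_width: 0.213
pos [ 3.439e-01 -1.547e-01  3.000e-04] rpy [3.141 0.    1.561] t 27.825 w 1.98 -> shift cm [ 0.36  8.61 -3.57] rot [0. 0. 0.]
```

```bash
python3 -m crank '[[[0,0,-1],[0,0,0],1],[[0,0,-1.3],[0,0,0],1],[[0,0,-1],[0,0,0],1],[[0.15,2,0],[0,0,0],1],[[0.15,2,0],[0,0,0],1],[[0,1.5,0],[0,0,0],1],[[0,0,0],[0,0,0],1]]'
python3 -c "
from h import *
np.set_printoptions(precision=4,suppress=True)
goto([.43,-.152,.033],1.561)
w=grab('wrist','w4');a=grab('side','s4')
for c,s,k in blobs(w,'teal'):
  r=cv2.minAreaRect(k); print(c.round(),s,r,[plane(w,p,.043)[:2].round(4) for p in cv2.boxPoints(r)])
print(proj(w,np.array([.551,-.1515,.038])),proj(w,np.array([.626,-.152,.038])),proj(a,np.array([.551,-.1515,.038])))
A=cv2.resize(a['color'][180:330,200:400,::-1],None,fx=2.4,fy=2.4);B=w['color'][60:310,160:480,::-1]
o=np.zeros((600,800,3),np.uint8);o[:360,:480]=A;o[360:600,:307]=cv2.resize(B,(307,240));o[0:250,480:800]=B;cv2.imwrite('pics/pre.png',o)
"
```

```text
time_s: 28.7
tool_pos: [0.3994, -0.1523, 0.0334]
orientation: [3.141, 0.0, 1.562]
ft_force: [-0.6, 0.5, -0.9]
grip_width: 0.215
pos [ 0.3994 -0.1523  0.0334] rpy [3.141 0.    1.562] t 28.7 w 2.0 -> shift cm [0.06 3.06 0.04] rot [0.001 0.    0.001]
[320. 368.] [ 284  347   72   41 2658] ((319.5, 367.0), (40.0, 71.0), 90.0) [array([ 0.4518, -0.1728]), array([ 0.4522, -0.134 ]), array([ 0.4795, -0.1335]), array([ 0.4791, -0.1739])]
[323.9995 470.1464] [323.9428 548.0928] [331.5503 264.1669]
```

View pics/pre.png

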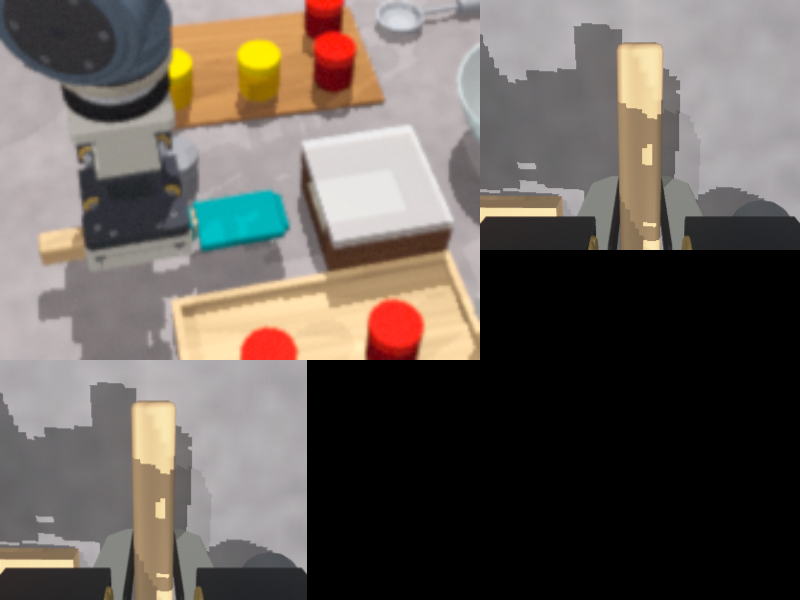

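```bash
python3 -c "
from h import *
np.set_printoptions(precision=4,suppress=True)
a=grab('side')
# head visible corners if level: top z .043, underside .033
for x in (.447,.522):
  for y in (-.128,-.176):
    for z in (.033,.043): print(x,y,z,((proj(a,np.array([x,y,z]))-[200,180])*2.4).round(0))
for c,s,k in blobs(a,'teal',100):
  print(c,s,((cv2.approxPolyDP(k,2,True)[:,0]-[200,180])*2.4).tolist())
"
```

```text
0.447 -0.128 0.033 [189. 206.]
0.447 -0.128 0.043 [188. 198.]
0.447 -0.176 0.033 [199. 251.]
0.447 -0.176 0.043 [198. 244.]
0.522 -0.128 0.033 [276. 191.]
0.522 -0.128 0.043 [276. 183.]
0.522 -0.176 0.033 [289. 235.]
0.522 -0.176 0.043 [289. 227.]
[299.4554 271.2608] [280 259  40  26 740] [[278.4, 196.79999999999998], [266.4, 189.6], [194.4, 201.6], [201.6, 249.6], [278.4, 235.2], [285.59999999999997, 228.0]]
```

The head is level (bottom and top edge slopes match the level prediction), at the right height, and centred within about 2 mm. Inserting in steps and watching the force.

```bash
python3 -m crank '[[[0.1,1,0],[0,0,0],1],[[0,1,0],[0,0,0],1],[[0,0.7,0],[0,0,0],1],[[0,0.7,0],[0,0,0],1],[[0,0.6,0],[0,0,0],1],[[0,0,0],[0,0,0],1]]' && python3 -m crank '[[[0,0.8,0],[0,0,0],1],[[0,0.8,0],[0,0,0],1],[[0,0.8,0],[0,0,0],1],[[0,0,0],[0,0,0],1]]'
```

```text
time_s: 29.6
tool_pos: [0.4392, -0.1516, 0.0331]
orientation: [3.141, 0.0, 1.561]
ft_force: [0.1, 0.2, 0.1]
grip_width: 0.215
time_s: 30.1
tool_pos: [0.4634, -0.1519, 0.0331]
orientation: [3.141, 0.0, 1.561]
ft_force: [-0.1, -0.6, 0.0]
grip_width: 0.213
```

```bash
python3 -m crank '[[[0,0.8,0],[0,0,0],1],[[0,0.8,0],[0,0,0],1],[[0,0.8,0],[0,0,0],1],[[0,0.6,0],[0,0,0],1],[[0,0.2,0],[0,0,0],1],[[0,0,0],[0,0,0],1]]' && python3 -m crank '[[[0,0.2,0],[0,0,0],1],[[0,0.2,0],[0,0,0],1],[[0,0.1,0],[0,0,0],1],[[0,0,0],[0,0,0],1]]'
```

```text
time_s: 30.85
tool_pos: [0.4948, -0.1521, 0.0331]
orientation: [-3.141, -0.0, 1.561]
ft_force: [-0.3, -0.3, -0.5]
grip_width: 0.215
time_s: 31.35
tool_pos: [0.4999, -0.1522, 0.0331]
orientation: [-3.142, -0.0, 1.561]
ft_force: [0.2, 0.1, -1.6]
grip_width: 0.212
```

```bash
python3 -m crank '[[[0,0.2,0],[0,0,0],1],[[0,0.1,0],[0,0,0],1],[[0,0,0],[0,0,0],1]]' && python3 -m crank '[[[0,0.1,0],[0,0,0],1],[[0,0.1,0],[0,0,0],1],[[0,0,0],[0,0,0],1]]'
python3 -c "
from h import *
a=grab('side','s5');w=grab('scene')
A=cv2.resize(a['color'][200:320,200:400,::-1],None,fx=4,fy=4);cv2.imwrite('pics/ins.png',A)
print(((proj(a,np.array([.626,-.152,.03]))-[200,200])*4),((proj(a,np.array([.551,-.152,.03]))-[200,200])*4))"
```

```text
time_s: 31.72
tool_pos: [0.501, -0.1518, 0.0326]
orientation: [-3.137, -0.001, 1.561]
ft_force: [-7.5, -0.3, 2.7]
grip_width: 0.212
time_s: 32.1
tool_pos: [0.5013, -0.1513, 0.032]
orientation: [-3.133, -0.002, 1.561]
ft_force: [-15.3, -0.2, 1.4]
grip_width: 0.212
[666.37477657 242.33132868] [525.85373992 267.60978104]
```

View pics/ins.png

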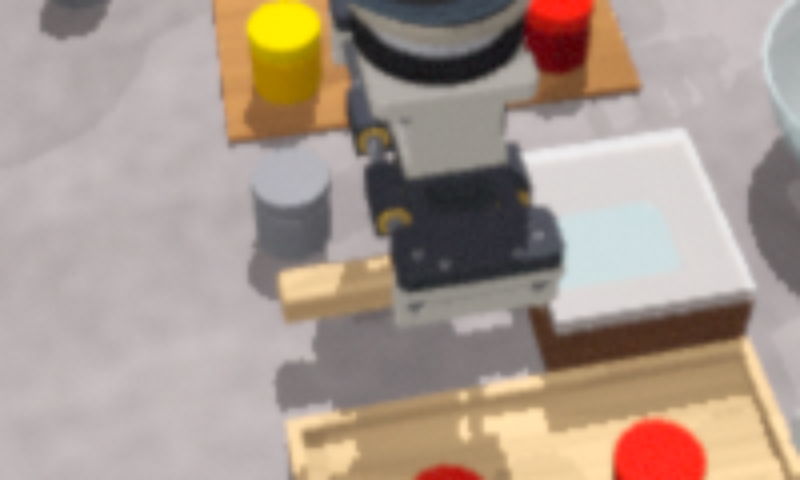

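Contact with the back wall (15 N reaction at the expected travel), and teal fills the slot to its end (px 676,255). Relieving the load, releasing and retreating upward.

```bash
python3 -m crank '[[[0,-0.3,0.1],[0,0,0],1],[[0,0,0.1],[0,0,0],1],[[0,0,0],[0,0,0],1],[[0,0,0],[0,0,0],2.4],[[0,0,0],[0,0,0],3.2],[[0,0,0],[0,0,0],4.5],[[0,0,0],[0,0,0],4.5],[[0,0,0],[0,0,0],4.5],[[0,0,-1],[0,0,0],4.5],[[0,0,-3],[0,0,0],4.5],[[0,0,-5],[0,0,0],4.5],[[0,0,-6],[0,0,0],4.5],[[0,-4,-6],[0,0,0],4.5],[[0,-5,0],[0,0,0],4.5],[[0,-5,0],[0,0,0],4.5],[[0,0,0],[0,0,0],4.5]]'
python3 -c "
from h import *
goto([.4,-.15,.2],1.561)
w=grab('wrist','w6');a=grab('side','s6')
for n in ('red','yellow'):
  for c,s,k in blobs(a,n,60): print(n,c.round(),plane(a,c,.047 if n=='red' else .041).round(3))
for im in (w,a):
  for c,s,k in blobs(im,'teal',5): print('teal',c.round(),s,[plane(im,p,.04).round(3)[:2].tolist() for p in cv2.boxPoints(cv2.minAreaRect(k))])
h=cv2.cvtColor(a['color'],cv2.COLOR_RGB2HSV)
o=np.zeros((580,800,3),np.uint8);o[:580,:440]=cv2.resize(a['color'][110:400,230:450,::-1],None,fx=2,fy=2);o[:225,440:800]=cv2.resize(w['color'][:,:,::-1],(360,225));cv2.imwrite('pics/end.png',o)"
```

```text
time_s: 34.2
tool_pos: [0.3651, -0.1506, 0.234]
orientation: [3.141, 0.0, 1.56]
ft_force: [-0.1, -0.0, 0.7]
grip_width: 0.485
pos [ 0.3651 -0.1506  0.234 ] rpy [3.141 0.    1.56 ] t 34.2 w 4.51 -> shift cm [0.1  3.49 3.4 ] rot [ 0.001  0.    -0.001]
red [335. 180.] [0.625 0.098 0.047]
red [339. 200.] [0.615 0.025 0.047]
red [364. 316.] [ 0.575 -0.285  0.047]
red [311. 328.] [ 0.478 -0.287  0.047]
red [340. 350.] [ 0.516 -0.337  0.047]
yellow [306. 207.] [0.538 0.025 0.041]
yellow [270. 210.] [0.453 0.033 0.041]
teal [328. 265.] [325 258   7  15  62] [[0.54, -0.135], [0.55, -0.135], [0.545, -0.172], [0.536, -0.172]]
teal [334. 270.] [333 268   2   6   8] [[0.548, -0.175], [0.551, -0.163], [0.553, -0.164], [0.549, -0.176]]
```

View pics/end.png

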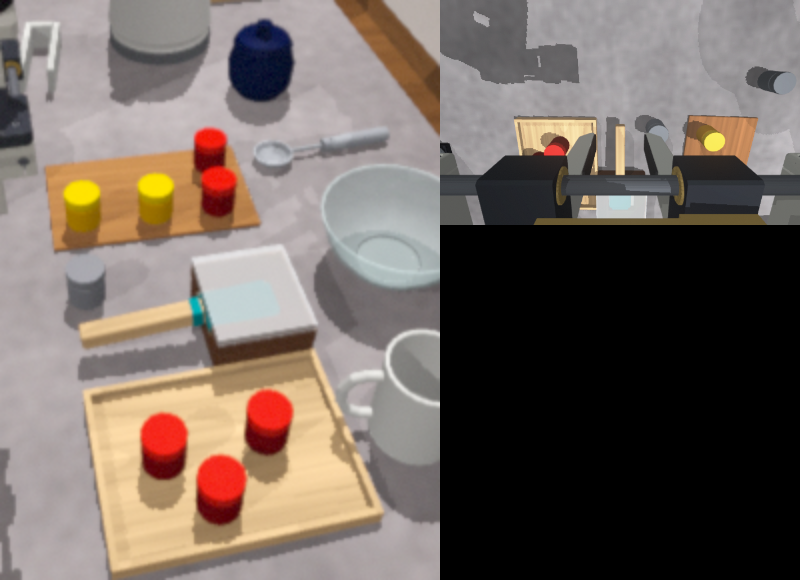

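All five reds are upright in the right places and the yellows haven't moved. The slot reads teal, with a teal collar at the mouth (crop px 200,310). I'll check numerically that it's fully home, using the handle end and the teal extent through the top.

```bash
python3 -c "
from h import *
np.set_printoptions(precision=4,suppress=True)
w=grab('wrist');a=grab('side')
h=cv2.cvtColor(w['color'],cv2.COLOR_RGB2HSV)
print('S col320',[(r,*map(int,h[r,320])) for r in range(212,236,2)])
r0=next(r for r in range(200,300) if h[r,320,1]>70); print(r0,plane(w,(320,r0),.052),'expect x .426')
s0=cv2.imread('pics/s4.png').astype(int);s1=a['color'][:,:,::-1].astype(int)
d=(np.abs(s1-s0).sum(2)>25)
for y in (.0,.01,-.01):
  P=[proj(a,np.array([x,-.152+y,.04])) for x in np.arange(.56,.646,.004)]
  print([(round(.56+.004*i,3),s0[int(round(p[1])),int(round(p[0]))].tolist(),s1[int(round(p[1])),int(round(p[0]))].tolist()) for i,p in enumerate(P) if i>10])
"
```

```text
S col320 [(212, 150, 5, 170), (214, 162, 8, 170), (216, 162, 8, 169), (218, 15, 61, 126), (220, 16, 87, 123), (222, 16, 92, 188), (224, 19, 88, 236), (226, 19, 88, 233), (228, 18, 92, 227), (230, 18, 92, 228), (232, 18, 92, 224), (234, 18, 91, 224)]
219 [ 0.4163 -0.152   0.052 ] expect x .426
[(0.604, [230, 231, 233], [212, 211, 196]), (0.608, [230, 232, 234], [213, 212, 197]), (0.612, [229, 230, 232], [214, 212, 197]), (0.616, [230, 231, 233], [212, 211, 196]), (0.62, [229, 230, 232], [212, 210, 195]), (0.624, [216, 217, 221], [213, 210, 196]), (0.628, [214, 216, 219], [203, 204, 208]), (0.632, [215, 216, 220], [202, 203, 207]), (0.636, [214, 216, 221], [203, 204, 208]), (0.64, [216, 217, 221], [202, 203, 206]), (0.644, [214, 215, 219], [201, 202, 206])]
[(0.604, [230, 231, 234], [213, 211, 196]), (0.608, [229, 231, 233], [214, 211, 196]), (0.612, [230, 231, 232], [213, 212, 195]), (0.616, [230, 231, 232], [213, 212, 194]), (0.62, [228, 229, 230], [214, 212, 195]), (0.624, [215, 215, 217], [210, 208, 198]), (0.628, [215, 216, 218], [203, 203, 203]), (0.632, [215, 216, 220], [202, 203, 207]), (0.636, [215, 216, 220], [202, 203, 207]), (0.64, [215, 216, 219], [201, 202, 205]), (0.644, [214, 215, 219], [202, 203, 207])]
[(0.604, [230, 231, 233], [212, 210, 195]), (0.608, [230, 231, 233], [213, 212, 197]), (0.612, [230, 231, 233], [214, 212, 196]), (0.616, [230, 231, 233], [213, 212, 197]), (0.62, [228, 229, 232], [213, 211, 196]), (0.624, [214, 214, 219], [210, 208, 200]), (0.628, [214, 216, 221], [203, 204, 209]), (0.632, [216, 217, 223], [202, 203, 209]), (0.636, [214, 216, 219], [202, 202, 207]), (0.64, [215, 216, 219], [202, 201, 206]), (0.644, [214, 215, 219], [202, 202, 207])]
```

```bash
python3 -c "
from rig import arm
print(arm.sense()['time_s'],arm.finish_job())"
```

```text
the job is handed in; nothing more can be done
34.4 None
```

The job is handed in at 34.4 s of the 72 s. Two red jars went from the board to the tray, joining the one already there. The scraper was lifted out of the rest by its head, laid down in front of the slot, regrasped by the handle and pushed in until it stopped.

**Jars:** three reds stand in the tray at (0.575,-0.285), (0.478,-0.287) and (0.516,-0.337), and two remain on the board. In the last picture all are upright. The yellows moved no more than about 5 mm between measurements, which is within the measuring error. The spoon, bowl, mug, sugar pot and kettle look unmoved; I checked those by eye only.

**Scraper:** the push ended with a 15 N reaction at about the expected depth. The teal seen through the clear top reaches the slot's back edge, which puts the tip within about 3 mm of the wall.

**Disagreement:** the handle end measured about 4 to 10 mm short of where it should be when fully home. The 10 mm figure was read at the shaded end face. I judged the 4 mm one, an estimate from the handle's top edge, to be the better reading. I went with the contact force and the teal extent and did not nudge it further.

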